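# Time the pump pulley and press its hub cap home

## Robot

A 6-joint arm with a two-finger parallel gripper is mounted at the origin on the work surface. World frame = base frame: x ahead of the robot, y to its left, z up, the work surface at z = 0. Lengths are in mm, angles in degrees, forces in N, time in s.
With the tool pointing down it reaches from about 300 to 850 mm from the base axis. Payload 4.2 kg.
Tool frame: the origin (TCP) lies midway between the tips of the shut fingers; the grasp point (between the pads) lies 19 mm behind it (env.grip_point_offset is the distance from the TCP to the grasp point, in mm); z points along the fingers, x is the direction in which the jaws open and shut, and the axes are right-handed (so a half turn about z gives the same grasp; the last joint's range is limited). The gripper opens to 91 mm and grips with 3 to 60 N. Pads are 32 mm wide; open, the fingers measure 118 mm over their backs; the gripper's body (76 mm by 178 mm) begins 60 mm behind the grasp point.
Start: joints at [-65.374, 18.312, 89.639, -0, 72.044, -1.146], TCP at [250.007, -517.822, 213.976] pointing down, gripper open.
Joint ranges: [-177.97, 177.97], [-48.28, 115.42], [12.27, 149.76], [-77.06, 257.06], [2.81, 150.46], [-146.56, 146.56]. Speed limits (degrees/s): [147.25, 147.25, 180, 180, 180, 180].

## Interface

Orientations are given as [roll, pitch, yaw] about the fixed x, y, z axes, in that order (R = Rz(yaw) Ry(pitch) Rx(roll)).
In Python, from workcell import env gives the robot as it stands.
- The arm moves only by the shell command python3 -m pendant 'ROWS' [FORCE]. ROWS is JSON, a list of rows, each an object with "xyz": the shift along the tool's x, y, z in m, a list of three; "roll": the turn about the tool's z in degrees; "jaw": the closure, from 0 (fully open) to 1 (shut). A call has exactly 8 rows; each row is the pose to reach, as a shift and turn from the pose commanded when the call began, along the tool's axes at that moment; what a row does not reach only later rows make up. A row lasts 1/8 s, in which the tool goes at most 62.5 mm and 10.7 degrees, less where a joint would pass 70% of its speed; a pose out of reach is approached as far as the arm can. A call with a gripper value outside its range is refused whole. The fingers move at their own pace and stop on an object; FORCE is the grip in N (left out, the last holds). Time passes only in rows, so rows that repeat a pose let the fingers close, or fill a call up. It gives the time, the measured TCP pose, the force and the opening at its end, in the units of the state.
- env.state(): the state, without advancing time (a new reading comes with each control period).
- env.grab_frame(name): name is "scene" or "top" or "wrist"; returns (picture, depth): 420x560x3 uint8, blue, green, red; 420x560 float32, mm along the optical axis (not along the pixel's ray), 0 where there is no reading.
- env.camera_params(name): a dict with "camera_matrix" (3x3 intrinsics, pixels), "D" ([k1, k2, p1, p2, k3] as OpenCV has them; the pictures are not rectified), "cam_to_world" (4x4, takes a point from camera to world coordinates); the wrist camera has in their place "hand_eye" (4x4, takes a point from camera to tool coordinates, whose origin is the TCP and whose axes are the tool frame's). Camera axes: x right, y up, looking along -z (the intrinsics and any distortion apply to the point x, -y, -z); pixel columns grow to the right and rows downward; lengths in mm; the calibration is good to about 2 mm. A picture is of the moment at which its call begins: read the wrist's pose just before it. camera_params takes no time and is no camera call.
- env.job_done(): hands the job in, once; it reports no verdict.
The state is a dict: "time_s": time; "qpos": joint angles; "qvel": joint speeds; "effort": joint torques, N m; "ee_pos": TCP position; "ee_rot": TCP orientation; "force": force on the tool from outside, world axes, zero at the start; "torque": the same for the moment, N m; "gripper_width": finger opening in mm.
Only numpy, scipy, OpenCV 4.12 (cv2) and the standard library are available. Lean on these libraries where they do the work, as an engineer would, in place of code of your own. Each camera call takes 0.05 s, during which the arm holds its last target. There are 200 camera calls.

## Task

Turn the pump drive's big pulley by its rim until its engraved black mark squarely faces the red pointer, and let go of it. Then, with the mark still at the pointer, use the steel-footed seating tool (never the gripper itself) to press the hub cap squarely and centrally down until it is fully home, and stand the tool back upright on its blue pad. Leave the clamp, forceps, mortar and sleeves where they are.

Things in the scene. Friction and masses are not known exactly. Their poses are not given: they have to be found in the camera images.
- pump: Pump drive: fixed white housing 200 x 200 mm, origin at the centre of its underside; its top face is 50 mm above the counter, 42 mm below the pulley rim's top. The pulley lies on it, its axis through the origin, with the web's top 64 mm above the counter. The red pointer stands on its +y side.
- pulley_axis (a point): Point on the pulley's vertical axis, at the height of the rim's top (92 mm above the counter). Aluminium timing pulley, a dish: upright rim wall 170 mm outer, 146 mm inner diameter (12 mm thick), 28 mm tall above the web inside it; hub 60 mm diameter in the middle, so the channel between hub and rim is 43 mm wide. Pinch the rim from above, one finger in the channel, one outside.
- pointer_aim (a point): Fixed point on the circle of the rim wall's middle (79 mm from the axis, height of the rim's top) in front of the red pointer's tip: the mark has to come here. The red pointer and its dark post stand just outside the rim, 88 to 121 mm from the axis, 34 mm wide, top 2 mm below the rim's top: keep fingers clear of it.
- pulley_mark (a point): The engraved mark: a black radial line 5 mm wide across the rim's top (also down its outer face and along the web). This point is the middle of the mark on the rim's top, 79 mm from the axis; it turns with the pulley.
- pulley (a joint): Pulley angle in rad, growing anticlockwise seen from above; 0 when the mark faces the pointer. It starts 0.6 to 1.6 rad anticlockwise of it. It turns freely both ways against a friction of 0.22 N m (about 3 N at the rim) and stays where it is left.
- cap_top (a point): Grey hub cap with a white disc on top, 60 mm diameter, flange 12 mm thick, on the pulley's axis on top of the hub. This point is the centre of its top face: 110 mm above the counter while it is proud (an orange neck shows in the gap below it), 102 mm when home (gap closed). It turns with the pulley.
- cap (a joint): How far the hub cap is pressed down, m: 0 proud, 0.008 fully home. It gives way at about 10 N, then stops hard at the bottom, and stays where it is left.
- tool_center (a point): Seating tool: a loose round steel foot 60 mm diameter and 30 mm tall with a green round handle 30 mm diameter and 55 mm tall standing on it; 85 mm tall in all, about 0.35 kg. This point is on its axis half-way up, 42.5 mm above its underside; z points up along the handle. It stands upright on the blue pad at the start. Take the handle from above, with the fingertips close over the foot.
- pad: Blue pad fixed on the counter, 110 x 110 mm, 6 mm thick; origin at the centre of its underside.
- mortar: Bystander: white porcelain mortar, 114 mm diameter, 70 mm tall, origin at the centre of its underside.
- clamp: Bystander: pink plastic tubing clamp, 100 x 18 x 30 mm, lying, origin under its middle, x along its length.
- forceps: Bystander: chrome Allis forceps, 190 mm long, lying flat, origin under its middle, x along its length.
- sleeve1: Bystander: clear sleeve, 24 mm diameter, 65 mm tall, standing; origin at the centre of its underside.
- sleeve2: Bystander: a second sleeve like the first.
There are look-alikes about, which are no part of the job. Leave any pink look-alike of the part that bears tool_center alone.

How it is judged:
By the outcome, as a careful person would: the job done as asked, in the order asked, and still so for the second after the job is handed in, with the robot touching nothing.
It also fails if it takes over 69 s, if anything falls off the work surface, if the arm or the gripper's body presses on something with over 40 N, if the wrist force passes 120 N, or if a joint passes its speed limit or range.

## Working session

There is one attempt and no reset: what is moved stays moved. The work goes in short steps, Python scripts to look and compute and a shell command to move; the robot and the scene stay as the last step left them, time stands still between calls to the robot, and variables do not carry over. Pictures are saved under pics/ and viewed, about 8 in all and at most 12, crops included, and the job is handed in when it is done.

```bash
mkdir -p pics
cat > h.py <<'E'
import numpy as np, cv2
from scipy.spatial.transform import Rotation as R
from workcell import env
def T_tool(s):
    T=np.eye(4); T[:3,:3]=R.from_euler('xyz',s['ee_rot'],degrees=True).as_matrix(); T[:3,3]=s['ee_pos']; return T
def snap(name,fn):
    s=env.state(); p=env.camera_params(name); im,d=env.grab_frame(name)
    M=p['cam_to_world'] if name!='wrist' else T_tool(s)@np.array(p['hand_eye'])
    cv2.imwrite(f'pics/{fn}.png',im); np.savez(f'pics/{fn}.npz',im=im,d=d,K=p['camera_matrix'],D=p['D'],M=M); return im,d
def load(fn): return np.load(f'pics/{fn}.npz')
def pix(fn,u,v,z=None):
    f=load(fn); K,D,M=f['K'],f['D'],f['M']
    x,y=cv2.undistortPoints(np.array([[[u,v]]],float),np.array(K),np.array(D))[0,0]
    r=np.array([x,-y,-1.]); 
    if z is None:
        dd=f['d'][int(v)-1:int(v)+2,int(u)-1:int(u)+2]; t=np.median(dd[dd>0])
    else: t=(z-M[2,3])/(M[:3,:3]@r)[2]
    return M[:3,:3]@(r*t)+M[:3,3]
def crop(fn,x0,y0,x1,y1,k,out):
    cv2.imwrite(f'pics/{out}.png',cv2.resize(load(fn)['im'][y0:y1,x0:x1],None,fx=k,fy=k,interpolation=cv2.INTER_CUBIC))
E
python3 - <<'E'
from h import *
a,_=snap('top','top0'); b,_=snap('scene','sc0')
print(env.state())
E
```

```text
{'time_s': 0.1, 'qpos': array([-6.53739209e+01,  1.83464936e+01,  8.96967690e+01, -1.60253726e-03,
        7.20431768e+01, -1.14638603e+00]), 'qvel': array([-0.03437235,  0.03406831, -0.22424284,  0.0317972 , -0.01130977,
       -0.00832321]), 'effort': array([ 8.78256305e-04, -4.13333094e+01, -2.32509971e+01,  7.29198684e-02,
        4.21956251e-02, -4.55274585e-05]), 'ee_pos': array([ 249.81948438, -517.42083414,  213.23716525]), 'ee_rot': array([-1.79999794e+02,  8.64525231e-02, -6.42270395e+01]), 'force': array([-0.05555985,  0.30914595, -0.81270176]), 'torque': array([ 0.01503617, -0.0283234 , -0.05680159]), 'gripper_width': 91.04156016542298}
```

View pics/top0.png

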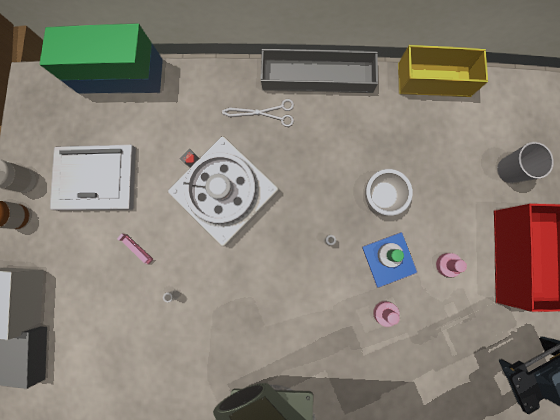

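View pics/sc0.png

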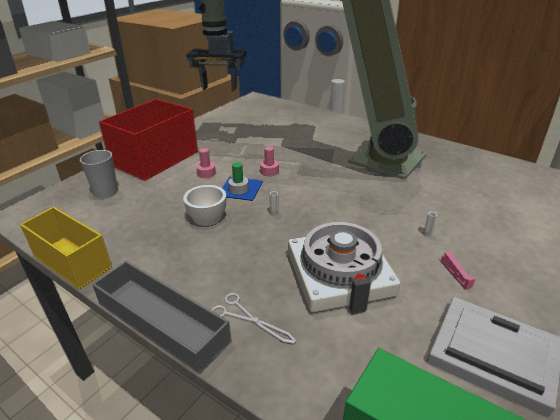

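Top view: pump at about (222,190), red pointer (190,157), mark at about (190,184). The green-handled steel tool on the blue pad (395,256) is the one meant; the pink ones at (452,264) and (387,313) are the look-alikes. I'll confirm in an enlarged crop.

Run:
```python
from h import *
crop('top0',160,130,290,250,5,'c1')
im=load('top0')['im']; a=im[130:250,160:290]; b=im[225:335,350:480]
A=cv2.resize(a,None,fx=5,fy=5,interpolation=cv2.INTER_CUBIC); B=cv2.resize(b,None,fx=1.2,fy=1.2)
c=np.zeros((600,800,3),np.uint8); c[:600,:650]=A; c[:B.shape[0],650:650+min(150,B.shape[1])]=B[:,:150]; cv2.imwrite('pics/c1.png',c)
f=load('top0'); print(f['M'].round(3),f['K'])
for n,(u,v,z) in dict(cap=(219,186,110),ptr=(190,157,90),mark=(190,184,92),hand=(397,255,91),padc=(389,260,6)).items(): print(n,pix('top0',u,v,z).round(1),pix('top0',u,v).round(1))
```

```text
[[ 2.70000e-02  9.94000e-01 -1.10000e-01  4.58894e+02]
 [-9.99000e-01  2.50000e-02 -2.00000e-02 -3.62430e+01]
 [-1.70000e-02  1.10000e-01  9.94000e-01  9.93551e+02]
 [ 0.00000e+00  0.00000e+00  0.00000e+00  1.00000e+00]] [[387.1097843    0.         282.99551371]
 [  0.         387.1097843  205.09961801]
 [  0.           0.           1.        ]]
cap [597.5 131.5 110. ] [597.4 131.4 110.4]
ptr [669.7 209.3  90. ] [669.9 209.5  89.2]
mark [603.6 204.9  92. ] [606.  209.   76.8]
hand [ 448.9 -286.1   91. ] [ 448.8 -286.5   89.7]
padc [ 434.8 -289.1    6. ] [ 435.7 -280.4   40.1]
```

View pics/c1.png

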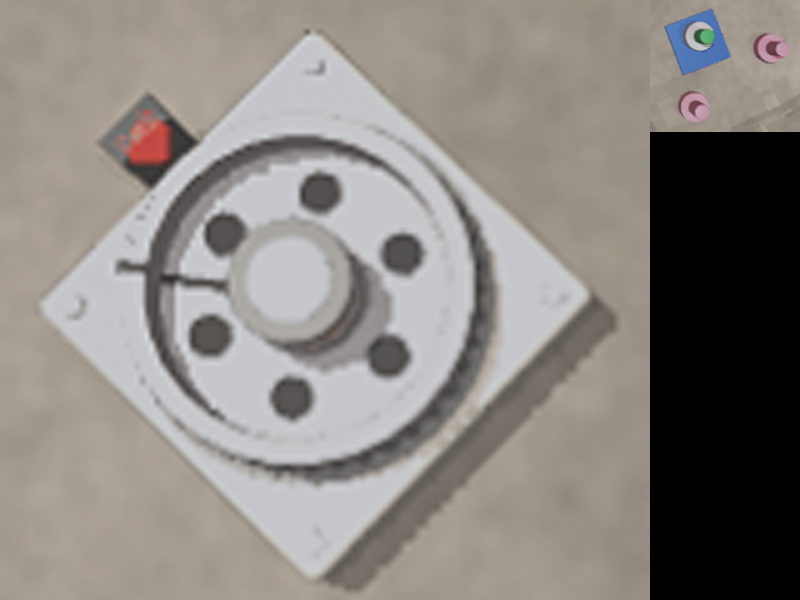

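```bash
cat >> h.py <<'E'
def cloud(fn):
    f=load(fn); d=f['d']; v,u=np.mgrid[:d.shape[0],:d.shape[1]]
    n=cv2.undistortPoints(np.stack([u,v],-1).reshape(-1,1,2).astype(float),f['K'],f['D'])[:,0]
    r=np.c_[n[:,0],-n[:,1],-np.ones(len(n))]*d.reshape(-1,1)
    return (r@f['M'][:3,:3].T+f['M'][:3,3]).reshape(d.shape+(3,))
def mean_c(fn,z0,z1,c,rad):
    P=cloud(fn); d=load(fn)['d']; m=(d>0)&(abs(P[...,2]-(z0+z1)/2)<(z1-z0)/2)&(np.hypot(P[...,0]-c[0],P[...,1]-c[1])<rad); q=P[m]
    (x,y),r=cv2.minEnclosingCircle(q[:,:2].astype(np.float32)); return q.mean(0).round(1),(round(x,1),round(y,1),round(r,1)),len(q)
E
python3 - <<'E'
from h import *
from scipy.optimize import least_squares
print('cap',mean_c('top0',106,115,(597,131),45))
print('handle',mean_c('top0',84,97,(448,-286),30))
print('foot',mean_c('top0',30,42,(448,-286),45))
P=cloud('top0'); c=np.array([597,131])
m=(abs(P[...,2]-92)<4)&(abs(np.hypot(*(P[...,:2]-c).transpose(2,0,1))-79)<12); q=P[m]
(x,y),r=cv2.minEnclosingCircle(q[:,:2].astype(np.float32)); print('rim',x,y,r,q.mean(0),len(q))
m=(abs(P[...,2]-50)<4)&(np.hypot(*(P[...,:2]-c).transpose(2,0,1))<150); q=P[m]
rc=cv2.minAreaRect(q[:,:2].astype(np.float32)); print('housing',rc)
f=load('top0')['im'].astype(int); red=(f[...,2]>150)&(f[...,1]<110)&(f[...,0]<110); red[:,:150]=0; red[:,260:]=0; v,u=np.where(red[100:220]); v+=100
print('red',u.mean(),v.mean(),len(u),pix('top0',u.mean(),v.mean(),90))
for u,v in [(183.5,183),(187,184),(190,184.3)]: print(pix('top0',u,v,92))
for u,v in [(195,185.5),(204,187)]: print(pix('top0',u,v,64))
hs=load('top0')['im'];h=cv2.cvtColor(hs,cv2.COLOR_BGR2HSV); b=(abs(h[...,0].astype(int)-110)<12)&(h[...,1]>120); b[:225]=0;b[300:]=0;b[:,:350]=0;b[:,430:]=0
v,u=np.where(b); pts=np.array([pix('top0',a,c_,6)[:2] for a,c_ in zip(u,v)],np.float32); print('pad',cv2.minAreaRect(pts))
E
```

```text
cap (array([597.4, 134.4, 109.8]), (598.1, 134.9, 30.2), 502)
handle (array([ 448.8, -285.9,   90.4]), (449.0, -286.5, 15.1), 132)
foot (array([ 449.1, -280.3,   35.7]), (448.6, -286.9, 29.7), 270)
rim 597.936279296875 135.40594482421875 85.47832489013672 [596.44689196 135.77376961  91.42439165] 1032
housing ((598.95703125, 136.66033935546875), (205.98284912109375, 199.6094970703125), 47.899147033691406)
red 189.34782608695653 158.04347826086956 46 [667.14655391 210.72612526  90.        ]
[605.64876266 220.79293856  92.        ]
[603.41986174 212.16282156  92.        ]
[602.85566758 204.85795754  92.        ]
[604.6232399  199.72406243  64.        ]
[601.40995626 177.18445514  64.        ]
pad ((436.44635009765625, -289.9728698730469), (107.69243621826172, 108.6778564453125), 21.10048484802246)
```

```bash
cat >> h.py <<'E'
def go(x,y,z,yaw,s=None):
    s=s or env.state(); T=T_tool(s); d=T[:3,:3].T@(np.array([x,y,z])-T[:3,3])
    t=T[:3,:3].T@R.from_euler('xyz',[180,0,yaw],degrees=True).as_matrix()
    rv=R.from_matrix(t).as_rotvec(degrees=True)
    return (d/1000).round(4),'roll',rv[2].round(2),'tilt',rv[:2].round(2)
E
python3 - <<'E'
from h import *
p=env.camera_params('wrist'); print(np.round(p['hand_eye'],3),p['camera_matrix'])
print(go(531,93.3,280,32), go(560,110,300,32))
E
```

```text
[[ 1.00000e+00 -1.00000e-03 -0.00000e+00  7.90000e-02]
 [-1.00000e-03 -9.65000e-01 -2.62000e-01 -7.32220e+01]
 [ 0.00000e+00  2.62000e-01 -9.65000e-01 -1.71335e+02]
 [ 0.00000e+00  0.00000e+00  0.00000e+00  1.00000e+00]] [[303.02944586   0.         275.2337342 ]
 [  0.         303.02944586 211.57385498]
 [  0.           0.           1.        ]]
(array([-0.4278, -0.5188, -0.0661]), 'roll', np.float64(-96.23), 'tilt', array([-0.07,  0.06])) (array([-0.4303, -0.5521, -0.0861]), 'roll', np.float64(-96.23), 'tilt', array([-0.07,  0.06]))
```

```bash
python3 -m pendant '[{"xyz":[-0.04,-0.05,-0.006],"roll":-10,"jaw":0},{"xyz":[-0.08,-0.1,-0.006],"roll":-20,"jaw":0},{"xyz":[-0.12,-0.145,-0.006],"roll":-30,"jaw":0},{"xyz":[-0.16,-0.194,-0.006],"roll":-40,"jaw":0},{"xyz":[-0.2,-0.243,-0.006],"roll":-50,"jaw":0},{"xyz":[-0.24,-0.291,-0.006],"roll":-60,"jaw":0},{"xyz":[-0.28,-0.34,-0.006],"roll":-70,"jaw":0},{"xyz":[-0.32,-0.388,-0.006],"roll":-80,"jaw":0}]' 20
python3 - <<'E'
from h import *
print(env.state()['ee_pos'],env.state()['ee_rot'],go(531,93.3,220,32))
E
```

```text
time_s: 1.1
ee_pos: [459.3, -62.0, 219.9]
ee_rot: [180.0, -0.0, 16.1]
force: [0.8, -0.6, 0.3]
gripper_width: 91.2
[459.34077192 -61.9817168  219.85303777] [ 1.79980079e+02 -4.04843130e-03  1.61030793e+01] (array([ 0.1119, -0.1293, -0.0002]), 'roll', np.float64(-15.9), 'tilt', array([ 0.02, -0.  ]))
```

```bash
python3 -m pendant '[{"xyz":[0.037,-0.043,0],"roll":-5.3,"jaw":0.56},{"xyz":[0.075,-0.086,0],"roll":-10.6,"jaw":0.56},{"xyz":[0.112,-0.129,0],"roll":-15.9,"jaw":0.56},{"xyz":[0.112,-0.129,0],"roll":-15.9,"jaw":0.56},{"xyz":[0.112,-0.129,0],"roll":-15.9,"jaw":0.56},{"xyz":[0.112,-0.129,0],"roll":-15.9,"jaw":0.56},{"xyz":[0.112,-0.129,0],"roll":-15.9,"jaw":0.56},{"xyz":[0.112,-0.129,0],"roll":-15.9,"jaw":0.56}]'
python3 - <<'E'
from h import *
snap('wrist','w1'); P=cloud('w1')
print('cap',mean_c('w1',106,115,(598,135),45))
c=np.array([598,135.2]); m=(abs(P[...,2]-92)<4)&(abs(np.hypot(*(P[...,:2]-c).transpose(2,0,1))-79)<12); q=P[m]
print('rim',cv2.minEnclosingCircle(q[:,:2].astype(np.float32)),len(q))
E
```

```text
time_s: 2.1
ee_pos: [531.5, 89.9, 220.2]
ee_rot: [180.0, -0.0, 31.6]
force: [0.3, 0.3, 0.9]
gripper_width: 40.2
cap (array([596.7, 136.4, 110.7]), (597.9, 136.0, 29.8), 2962)
rim ((600.0034790039062, 138.05224609375), 87.51675415039062) 4836
```

View pics/w1.png

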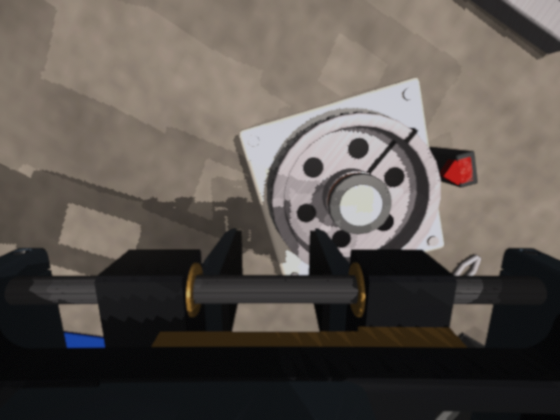

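Wrist view: mark runs from (373,170) to (415,130), red pointer tip/cap at (459,170), cap at (360,202).

```bash
cat >> h.py <<'E'
C=np.array([598,135.5])
def ang(fn,pts,c=C):
    for u,v,z in pts:
        p=pix(fn,u,v,z); d=p[:2]-c; print((u,v),p.round(1),'ang',np.degrees(np.arctan2(d[1],d[0])).round(2),'r',np.hypot(*d).round(1))
def red(fn,z=90):
    f=load(fn)['im'].astype(int); m=((f[...,2]>120)&(f[...,1]<70)&(f[...,0]<80)).astype(np.uint8)
    v,u=np.where(m); ang(fn,[(u.mean(),v.mean(),z)]); print(len(u),u.min(),u.max(),v.min(),v.max())
E
python3 - <<'E'
from h import *
ang('w1',[(414,131,92),(409,136,92),(401,144,92),(388,156,64),(374,170,64)])
red('w1')
P=cloud('w1'); m=(abs(P[...,2]-50)<3)&(np.hypot(P[...,0]-598,P[...,1]-135.5)<150); print(cv2.minAreaRect(P[m][:,:2].astype(np.float32)))
T=C+79*np.array([np.cos(np.radians(212)),np.sin(np.radians(212))]); print(T,go(*T,150,32),env.state()['ee_pos'])
E
```

```text
(414, 131) [605.5 220.   92. ] ang 84.94 r 84.8
(409, 136) [604.3 213.9  92. ] ang 85.37 r 78.6
(401, 144) [602.5 204.   92. ] ang 86.24 r 68.7
(388, 156) [608.8 191.9  64. ] ang 79.15 r 57.4
(374, 170) [605.1 172.2  64. ] ang 79.06 r 37.3
(np.float64(460.2), np.float64(170.79439252336448)) [668.6 214.1  90. ] ang 48.06 r 105.7
535 445 472 157 183
((603.5289916992188, 143.015380859375), (216.11138916015625, 197.83229064941406), 47.82769775390625)
[531.0042004   93.63637813] (array([ 0.0014, -0.0033,  0.0701]), 'roll', np.float64(-0.38), 'tilt', array([ 0.01, -0.01])) [531.56628557  90.10078307 220.12288034]
```

```bash
python3 -m pendant '[{"xyz":[0.001,-0.003,0.03],"roll":-0.4,"jaw":0.56},{"xyz":[0.001,-0.003,0.06],"roll":-0.4,"jaw":0.56},{"xyz":[0.001,-0.003,0.09],"roll":-0.4,"jaw":0.56},{"xyz":[0.001,-0.003,0.115],"roll":-0.4,"jaw":0.56},{"xyz":[0.001,-0.003,0.13],"roll":-0.4,"jaw":0.56},{"xyz":[0.001,-0.003,0.14],"roll":-0.4,"jaw":0.56},{"xyz":[0.001,-0.003,0.147],"roll":-0.4,"jaw":0.56},{"xyz":[0.001,-0.003,0.147],"roll":-0.4,"jaw":0.56}]'; python3 -c "
from h import *
print(go(*(C+79*np.array([np.cos(np.radians(212)),np.sin(np.radians(212))])),72,32))"
```

```text
time_s: 3.15
ee_pos: [531.0, 93.7, 72.9]
ee_rot: [180.0, 0.0, 32.1]
force: [-0.0, 0.6, -0.3]
gripper_width: 39.9
(array([-0.    ,  0.0001,  0.0009]), 'roll', np.float64(0.07), 'tilt', array([0., 0.]))
```

```bash
python3 -m pendant '[{"xyz":[0,0,0],"roll":0,"jaw":0.7},{"xyz":[0,0,0],"roll":0,"jaw":0.8},{"xyz":[0,0,0],"roll":0,"jaw":1},{"xyz":[0,0,0],"roll":0,"jaw":1},{"xyz":[0,0,0],"roll":0,"jaw":1},{"xyz":[0,0,0],"roll":0,"jaw":1},{"xyz":[0,0,0],"roll":0,"jaw":1},{"xyz":[0,0,0],"roll":0,"jaw":1}]' 15
python3 - <<'E'
from h import *
# arc: tool x points inward (yaw 32 at grip angle 212): centre at +79 x; angle turned clockwise by a (world)
s=env.state(); T=T_tool(s); c=T[:3,:3].T@(np.r_[C,0]-T[:3,3]); print(c)
for a in np.linspace(0,37.5,8):
    r=np.radians(-a); p=T[:3,3]; d=p[:2]-C; q=C+np.array([d[0]*np.cos(r)-d[1]*np.sin(r),d[0]*np.sin(r)+d[1]*np.cos(r)])
    print(a.round(2),((T[:3,:3].T@np.r_[q-p[:2],0])/1000).round(4))
E
```

```text
time_s: 4.15
ee_pos: [532.9, 94.1, 73.5]
ee_rot: [179.9, -0.2, 32.0]
force: [5.7, 2.0, -2.1]
gripper_width: 14.6
[76.88449606 -0.70742911 73.76162047]
0.0 [0. 0. 0.]
5.36 [ 0.0003 -0.0072 -0.    ]
10.71 [ 0.0012 -0.0144 -0.    ]
16.07 [ 0.0029 -0.0214 -0.    ]
21.43 [ 0.0051 -0.0282 -0.    ]
26.79 [ 0.008  -0.0348 -0.    ]
32.14 [ 0.0115 -0.0412 -0.    ]
37.5 [ 0.0156 -0.0471 -0.    ]
```

```bash
python3 -m pendant '[{"xyz":[0.0015,-0.0072,0],"roll":5.4,"jaw":1},{"xyz":[0.0025,-0.0144,0],"roll":10.7,"jaw":1},{"xyz":[0.0042,-0.0214,0],"roll":16.1,"jaw":1},{"xyz":[0.0063,-0.0282,0],"roll":21.4,"jaw":1},{"xyz":[0.0092,-0.0348,0],"roll":26.8,"jaw":1},{"xyz":[0.0127,-0.0412,0],"roll":32.1,"jaw":1},{"xyz":[0.0166,-0.0471,0],"roll":37.5,"jaw":1},{"xyz":[0.0166,-0.0471,0],"roll":37.5,"jaw":1}]'
python3 - <<'E'
from h import *
s=env.state(); print(s['force'],s['torque'])
snap('top','top2')
im=load('top2')['im'][110:240,140:300]; cv2.imwrite('pics/c2.png',cv2.resize(im,None,fx=4.6,fy=4.6,interpolation=cv2.INTER_CUBIC))
E
```

```text
time_s: 5.15
ee_pos: [520.9, 142.0, 73.4]
ee_rot: [180.0, -0.1, -5.4]
force: [3.4, -2.3, 1.3]
gripper_width: 14.1
[ 3.39450667 -2.33992717  1.31695634] [-0.54525316 -0.77373254 -0.32276997]
```

View pics/c2.png

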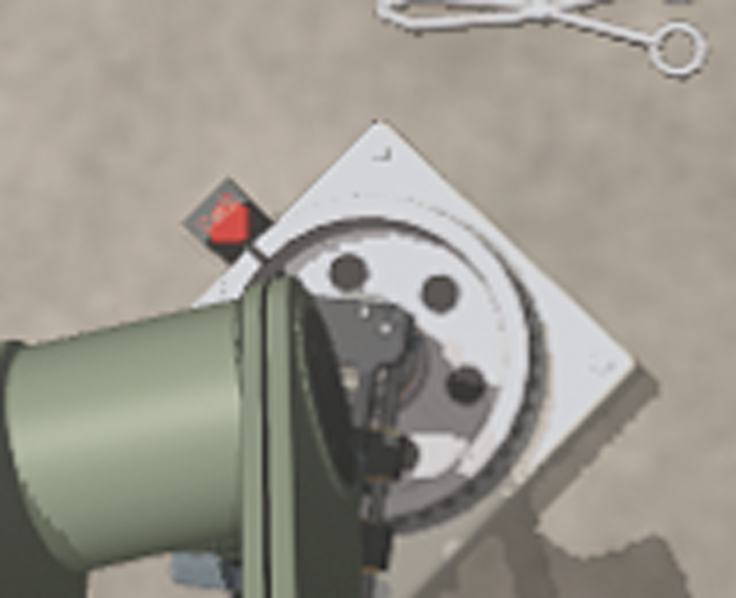

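The crop shows the mark at about (262,252), just in front of the pointer's tip (245,240). I'll check it through the wrist camera.

```bash
python3 - <<'E'
from h import *
snap('wrist','w2')
f=load('w2'); Mi=np.linalg.inv(f['M'])
for a in (47.9,):
  for r in (79,):
    q=Mi@np.r_[C+r*np.array([np.cos(np.radians(a)),np.sin(np.radians(a))]),92,1]; q=q[:3]; print(cv2.projectPoints(np.array([[q[0],-q[1],-q[2]]]),np.zeros(3),np.zeros(3),f['K'],f['D'])[0])
snap('wrist','w2'); 
ang('top2',[(140+262/4.6,110+252/4.6,92),(140+249/4.6,110+241/4.6,92)])
E
cp pics/w2.png pics/w2v.png
```

```text
[[[531.98630317 148.42939098]]]
(196.95652173913044, 164.7826086956522) [650.5 190.7  92. ] ang 46.42 r 76.2
(194.1304347826087, 162.3913043478261) [656.2 197.9  92. ] ang 46.97 r 85.3
```

View pics/w2v.png

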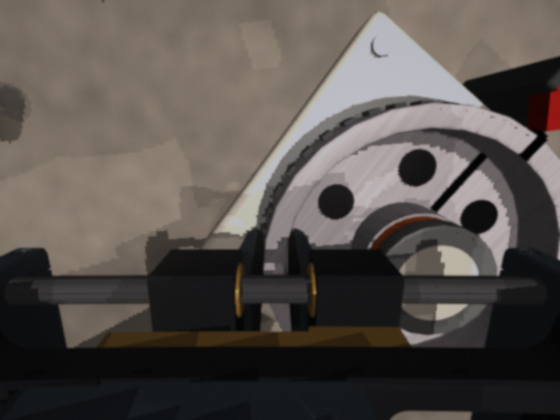

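Mark on the rim's top runs about (524,159)–(545,138); pointer red at (545,110), clipped at the edge. Open the fingers, lift, and take a precise look from above.

```bash
python3 - <<'E'
from h import *
ang('w2',[(524,159,92),(534,149,92),(545,138,92),(436,206,64),(482,157,64)])
E
python3 -m pendant '[{"xyz":[0,0,0],"roll":0,"jaw":0.6},{"xyz":[0,0,0],"roll":0,"jaw":0.56},{"xyz":[0,0,0],"roll":0,"jaw":0.56},{"xyz":[0,0,-0.01],"roll":0,"jaw":0.56},{"xyz":[0,0,-0.04],"roll":0,"jaw":0.56},{"xyz":[0,0,-0.08],"roll":0,"jaw":0.56},{"xyz":[0.02,0,-0.13],"roll":-5,"jaw":0.56},{"xyz":[0.04,0,-0.15],"roll":-10,"jaw":0.56}]'
python3 - <<'E'
from h import *
print(go(590,70,240,48))
E
```

```text
(524, 159) [647.8 189.3  92. ] ang 47.18 r 73.3
(534, 149) [651.9 193.7  92. ] ang 47.17 r 79.4
(545, 138) [656.4 198.5  92. ] ang 47.17 r 85.9
(436, 206) [621.  160.7  64. ] ang 47.65 r 34.2
(482, 157) [646. 188.  64.] ang 47.58 r 71.2
time_s: 6.3
ee_pos: [561.3, 139.1, 227.3]
ee_rot: [-179.9, -0.4, 4.8]
force: [-0.0, 0.5, -0.1]
gripper_width: 39.9
(array([ 0.0229,  0.0712, -0.0126]), 'roll', np.float64(-43.24), 'tilt', array([ 0.08, -0.36]))
```

```bash
python3 -m pendant '[{"xyz":[0.04,0,0],"roll":0,"jaw":0.2},{"xyz":[0.08,0,0],"roll":0,"jaw":0},{"xyz":[0.08,0,0],"roll":0,"jaw":0},{"xyz":[0.08,0,0],"roll":0,"jaw":0},{"xyz":[0.08,0,0],"roll":0,"jaw":0},{"xyz":[0.08,0,0],"roll":0,"jaw":0},{"xyz":[0.08,0,0],"roll":0,"jaw":0},{"xyz":[0.08,0,0],"roll":0,"jaw":0}]'
python3 - <<'E'
from h import *
snap('wrist','w3'); red('w3')
f=load('w3'); p=np.linalg.inv(f['M'])@np.r_[C+79*np.array([.67,.742]),92,1]
u,v=cv2.projectPoints(np.array([[p[0],-p[1],-p[2]]]),np.zeros(3),np.zeros(3),f['K'],f['D'])[0][0,0]; print(u,v)
u0,v0=int(max(0,u-70)),int(max(0,v-50)); crop('w3',u0,v0,u0+130,v0+100,6,'c3'); print(u0,v0)
print(mean_c('w3',106,115,C,45))
E
```

```text
time_s: 7.3
ee_pos: [639.4, 145.0, 223.1]
ee_rot: [180.0, -0.0, 4.6]
force: [0.2, 0.1, 0.6]
gripper_width: 91.1
(np.float64(308.8671171171171), np.float64(137.81306306306305)) [666.3 212.9  90. ] ang 48.59 r 103.2
444 75 327 7 149
291.46386316175835 156.1952657618119
221 106
(array([598.7, 137. , 110.8]), (598.6, 135.8, 29.9), 2823)
```

View pics/c3.png

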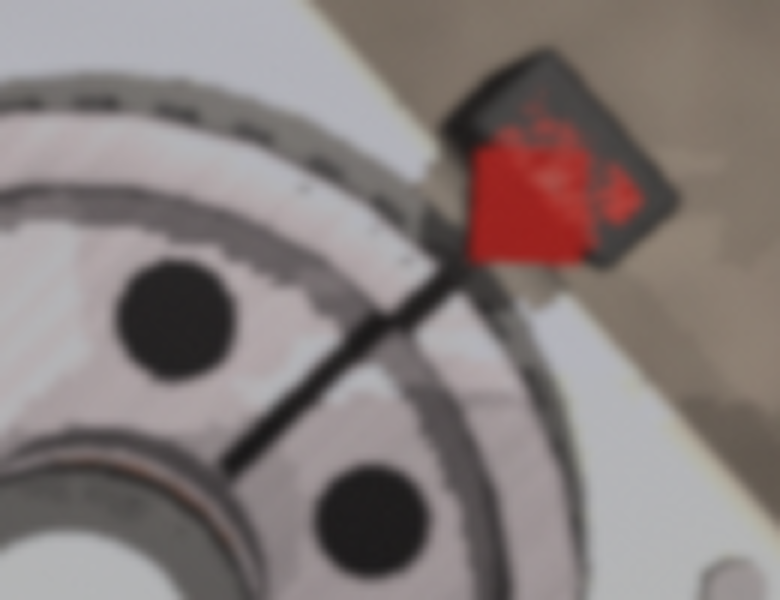

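Run:
```python
from h import *
q=lambda x,y,z:(221+(x+.5)/6-.5,106+(y+.5)/6-.5,z)
c=np.array([598.6,135.8])
print('mark');ang('w3',[q(398,322,92),q(430,296,92),q(458,272,92)],c)
print('web');ang('w3',[q(228,467,64),q(375,328,64)],c)
print('pointer: tip, two back corners, post');ang('w3',[q(469,264,90),q(472,148,90),q(588,264,90),q(450,130,90),q(600,268,90),q(545,48,90),q(680,198,90)],c)
P=cloud('w3');m=(abs(P[...,2]-92)<2)&(abs(np.hypot(P[...,0]-c[0],P[...,1]-c[1])-79)<10);x=P[m][:,:2]
from scipy.optimize import least_squares
print(len(x))
```

```text
mark
(286.9166666666667, 159.25) [646.7 190.8  92. ] ang 48.8 r 73.1
(292.25, 154.91666666666666) [651.6 195.4  92. ] ang 48.37 r 79.8
(296.9166666666667, 150.91666666666666) [655.8 199.6  92. ] ang 48.15 r 85.7
web
(258.5833333333333, 183.41666666666669) [619.3 159.5  64. ] ang 48.88 r 31.5
(283.0833333333333, 160.25) [644.  186.9  64. ] ang 48.37 r 68.3
pointer: tip, two back corners, post
(298.75, 149.58333333333334) [657.6 200.9  90. ] ang 47.83 r 87.9
(299.25, 130.25) [656.2 219.2  90. ] ang 55.38 r 101.4
(318.5833333333333, 149.58333333333334) [677.1 202.5  90. ] ang 40.37 r 103.0
(295.5833333333333, 127.25) [652.4 221.7  90. ] ang 57.95 r 101.4
(320.5833333333333, 150.25) [679.1 202.   90. ] ang 39.44 r 104.2
(311.4166666666667, 113.58333333333333) [666.2 235.4  90. ] ang 55.83 r 120.4
(333.9166666666667, 138.58333333333334) [690.7 214.1  90. ] ang 40.38 r 120.9
4503
```

Mark at 48.4° vs pointer at 47.9°: aligned within measurement error, and released. Now the tool.

Run:
```python
from h import *
print(go(449,-286.7,200,-32))
for u,v in [(458,264),(391,311)]: print(pix('top0',u,v))
```

```text
(array([-0.2243,  0.4152,  0.023 ]), 'roll', np.float64(36.57), 'tilt', array([ 0.  , -0.01]))
[ 430.3079135  -433.73549976   85.99106632]
[ 317.0810764  -278.20610441   71.25419944]
```

```bash
python3 -m pendant '[{"xyz":[-0.028,0.052,0],"roll":4.5,"jaw":0.3},{"xyz":[-0.056,0.104,0],"roll":9,"jaw":0.3},{"xyz":[-0.084,0.156,0],"roll":13.5,"jaw":0.3},{"xyz":[-0.112,0.208,0.005],"roll":18,"jaw":0.3},{"xyz":[-0.14,0.26,0.01],"roll":23,"jaw":0.3},{"xyz":[-0.168,0.311,0.015],"roll":28,"jaw":0.3},{"xyz":[-0.196,0.363,0.02],"roll":32,"jaw":0.3},{"xyz":[-0.224,0.415,0.023],"roll":36.6,"jaw":0.3}]' 40
python3 -m pendant '[{"xyz":[0,0,0],"roll":0,"jaw":0.3},{"xyz":[0,0,0],"roll":0,"jaw":0.3},{"xyz":[0,0,0],"roll":0,"jaw":0.3},{"xyz":[0,0,0],"roll":0,"jaw":0.3},{"xyz":[0,0,0],"roll":0,"jaw":0.3},{"xyz":[0,0,0],"roll":0,"jaw":0.3},{"xyz":[0,0,0],"roll":0,"jaw":0.3},{"xyz":[0,0,0],"roll":0,"jaw":0.3}]'
python3 - <<'E'
from h import *
snap('wrist','w4')
print(mean_c('w4',84,97,(449,-286.7),30),mean_c('w4',30,42,(449,-286.7),45))
print(go(449,-286.7,41,-32))
E
```

```text
time_s: 8.35
ee_pos: [448.4, -288.1, 200.0]
ee_rot: [-180.0, -0.0, -32.2]
force: [0.6, -0.6, -0.9]
gripper_width: 63.9
time_s: 9.35
ee_pos: [449.4, -286.5, 200.0]
ee_rot: [180.0, -0.0, -32.0]
force: [-0.4, -0.1, -0.5]
gripper_width: 63.7
(array([ 448.8, -286.6,   91.1]), (448.1, -287.6, 15.1), 734) (array([ 452.5, -280.5,   36.4]), (448.3, -287.3, 29.8), 1213)
(array([-0.0002,  0.0003,  0.159 ]), 'roll', np.float64(-0.03), 'tilt', array([ 0., -0.]))
```

View pics/w4.png

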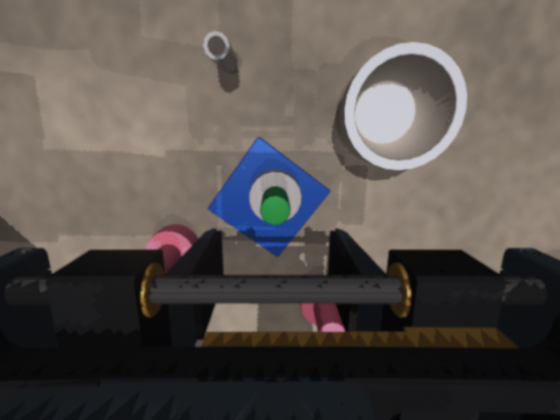

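Green handle (275,207) on its steel foot on the blue pad, between the fingers. The pink look-alikes at (172,240) and (320,318) are clear of the fingers.

```bash
python3 -m pendant '[{"xyz":[-0.0003,0.0005,0.04],"roll":0,"jaw":0.3},{"xyz":[-0.0003,0.0005,0.08],"roll":0,"jaw":0.3},{"xyz":[-0.0003,0.0005,0.115],"roll":0,"jaw":0.3},{"xyz":[-0.0003,0.0005,0.14],"roll":0,"jaw":0.3},{"xyz":[-0.0003,0.0005,0.15],"roll":0,"jaw":0.3},{"xyz":[-0.0003,0.0005,0.157],"roll":0,"jaw":0.3},{"xyz":[-0.0003,0.0005,0.159],"roll":0,"jaw":0.3},{"xyz":[-0.0003,0.0005,0.159],"roll":0,"jaw":0.3}]'
python3 -m pendant '[{"xyz":[0,0,0],"roll":0,"jaw":0.5},{"xyz":[0,0,0],"roll":0,"jaw":0.6},{"xyz":[0,0,0],"roll":0,"jaw":1},{"xyz":[0,0,0],"roll":0,"jaw":1},{"xyz":[0,0,0],"roll":0,"jaw":1},{"xyz":[0,0,0],"roll":0,"jaw":1},{"xyz":[0,0,0],"roll":0,"jaw":1},{"xyz":[0,0,0],"roll":0,"jaw":1}]' 45
python3 - <<'E'
from h import *
print(go(598.3,135.6,200,13))
E
```

```text
time_s: 10.4
ee_pos: [449.2, -287.0, 41.6]
ee_rot: [180.0, -0.1, -32.0]
force: [-0.1, -1.3, -0.9]
gripper_width: 64.0
time_s: 11.4
ee_pos: [448.8, -286.8, 41.0]
ee_rot: [180.0, -0.0, -32.0]
force: [-0.2, 0.3, 1.3]
gripper_width: 29.5
(array([-0.0973, -0.4373, -0.159 ]), 'roll', np.float64(-45.03), 'tilt', array([ 0., -0.]))
```

```bash
python3 -m pendant '[{"xyz":[0,0,-0.01],"roll":0,"jaw":1},{"xyz":[0,0,-0.03],"roll":0,"jaw":1},{"xyz":[0,0,-0.065],"roll":0,"jaw":1},{"xyz":[0,-0.005,-0.105],"roll":0,"jaw":1},{"xyz":[-0.004,-0.02,-0.145],"roll":-3,"jaw":1},{"xyz":[-0.012,-0.055,-0.159],"roll":-6,"jaw":1},{"xyz":[-0.022,-0.1,-0.159],"roll":-10,"jaw":1},{"xyz":[-0.033,-0.15,-0.159],"roll":-15,"jaw":1}]'
python3 - <<'E'
from h import *
print(env.state()['gripper_width'],go(598.3,135.6,200,13))
E
```

```text
time_s: 12.4
ee_pos: [500.4, -141.0, 200.3]
ee_rot: [180.0, -0.0, -16.9]
force: [1.0, 0.4, -2.1]
gripper_width: 29.3
29.34584593865766 (array([ 0.013 , -0.2931,  0.0003]), 'roll', np.float64(-29.94), 'tilt', array([ 0.01, -0.02]))
```

```bash
python3 -m pendant '[{"xyz":[0.002,-0.05,0],"roll":-5,"jaw":1},{"xyz":[0.004,-0.1,0],"roll":-10,"jaw":1},{"xyz":[0.007,-0.15,0],"roll":-15,"jaw":1},{"xyz":[0.009,-0.2,0],"roll":-20,"jaw":1},{"xyz":[0.011,-0.245,0],"roll":-25,"jaw":1},{"xyz":[0.012,-0.275,0],"roll":-28,"jaw":1},{"xyz":[0.013,-0.287,0],"roll":-30,"jaw":1},{"xyz":[0.013,-0.287,0],"roll":-30,"jaw":1}]'
python3 - <<'E'
from h import *
s=env.state(); print(s['ee_pos'],s['ee_rot'],go(598.3,135.7,155,13))
snap('wrist','w5'); snap('scene','sc5'); snap('top','top5')
f=load('w5')['im']; g=load('sc5')['im'][150:330,230:430]
c=np.zeros((420,800,3),np.uint8); c[:,:400]=cv2.resize(f,(400,300)).__class__(0) if 0 else 0
c[:300,:400]=cv2.resize(f,(400,300)); c[:360,400:]=cv2.resize(g,(400,360)); cv2.imwrite('pics/c5.png',c)
E
```

```text
time_s: 13.4
ee_pos: [596.6, 128.4, 199.6]
ee_rot: [180.0, 0.1, 13.0]
force: [-0.3, -1.0, -2.9]
gripper_width: 29.3
[596.62366374 128.40776396 199.60597797] [1.79964988e+02 6.32850627e-02 1.29987253e+01] (array([ 0.0033, -0.0068,  0.0446]), 'roll', np.float64(-0.0), 'tilt', array([0.04, 0.06]))
```

View pics/c5.png

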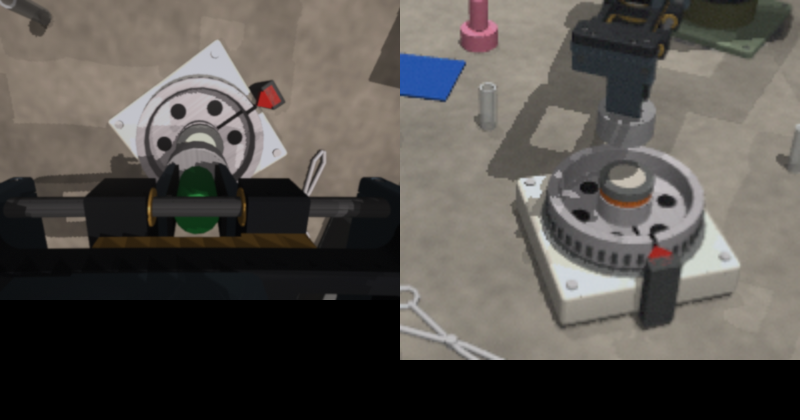

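The tool hangs upright in the grip over the cap; mark still at the pointer; orange gap showing. Check the foot's offset from the TCP before descending.

Run:
```python
from h import *
from scipy.optimize import least_squares
s=env.state(); t=s['ee_pos']; print(t)
for fn in('sc5','w5'):
    P=cloud(fn); m=(load(fn)['d']>0)&(P[...,2]>168)&(P[...,2]<190)&(np.hypot(P[...,0]-t[0],P[...,1]-t[1])<42); x=P[m]
    r=least_squares(lambda p:np.hypot(x[:,0]-p[0],x[:,1]-p[1])-30,t[:2],loss='soft_l1'); print(fn,len(x),r.x,np.abs(r.fun).mean(),x[:,2].min(),x[:,2].max())
    m=(np.hypot(P[...,0]-t[0],P[...,1]-t[1])<40)&(P[...,2]>150)&(load(fn)['d']>0); print('lowest z',np.percentile(P[m][:,2],[0.5,2,5]))
print(mean_c('sc5',106,115,C,45),mean_c('w5',106,115,C,45))
```

```text
[596.43431742 127.22835909 199.97019163]
sc5 253 [596.58564231 127.84999821] 0.6828803080638229 168.4109352367738 189.9306552951699
lowest z [168.99539479 176.75197359 192.24023036]
w5 523 [596.48929025 127.28265511] 0.13975777487670857 168.03710985076472 189.9022048108234
lowest z [176.87273013 194.18865947 195.58094058]
(array([602.1, 138.6, 110.4]), (600.3, 137.9, 30.8), 411) (array([596.7, 151.2, 110.5]), (598.2, 137.3, 29.5), 1411)
```

```bash
python3 -m pendant '[{"xyz":[0.002,-0.004,0],"roll":0,"jaw":1},{"xyz":[0.0039,-0.0081,0.005],"roll":0,"jaw":1},{"xyz":[0.0039,-0.0081,0.015],"roll":0,"jaw":1},{"xyz":[0.0039,-0.0081,0.03],"roll":0,"jaw":1},{"xyz":[0.0039,-0.0081,0.042],"roll":0,"jaw":1},{"xyz":[0.0039,-0.0081,0.047],"roll":0,"jaw":1},{"xyz":[0.0039,-0.0081,0.047],"roll":0,"jaw":1},{"xyz":[0.0039,-0.0081,0.047],"roll":0,"jaw":1}]'
python3 - <<'E'
from h import *
snap('scene','sc6'); snap('wrist','w6'); s=env.state(); t=s['ee_pos']; print(t,s['force'])
g=load('sc6')['im'][200:320,270:430]; cv2.imwrite('pics/c6.png',cv2.resize(g,None,fx=5,fy=5,interpolation=cv2.INTER_CUBIC))
from scipy.optimize import least_squares
P=cloud('sc6')
for z0,z1,c in((124,145,t),(99,108,[598.4,136])):
    m=(load('sc6')['d']>0)&(P[...,2]>z0)&(P[...,2]<z1)&(np.hypot(P[...,0]-c[0],P[...,1]-c[1])<42); x=P[m]
    r=least_squares(lambda p:np.hypot(x[:,0]-p[0],x[:,1]-p[1])-30,c[:2],loss='soft_l1'); print(z0,len(x),r.x,np.abs(r.fun).mean())
E
```

```text
time_s: 14.55
ee_pos: [599.2, 137.4, 153.4]
ee_rot: [180.0, -0.1, 13.0]
force: [0.6, -0.2, -2.8]
gripper_width: 29.4
[599.23345337 137.37486144 153.52837803] [ 0.09050385 -0.22914764 -3.18892389]
124 220 [599.30018397 137.58268448] 0.8160097969301926
99 88 [598.52977878 137.0108132 ] 0.7403860286431225
```

View pics/c6.png

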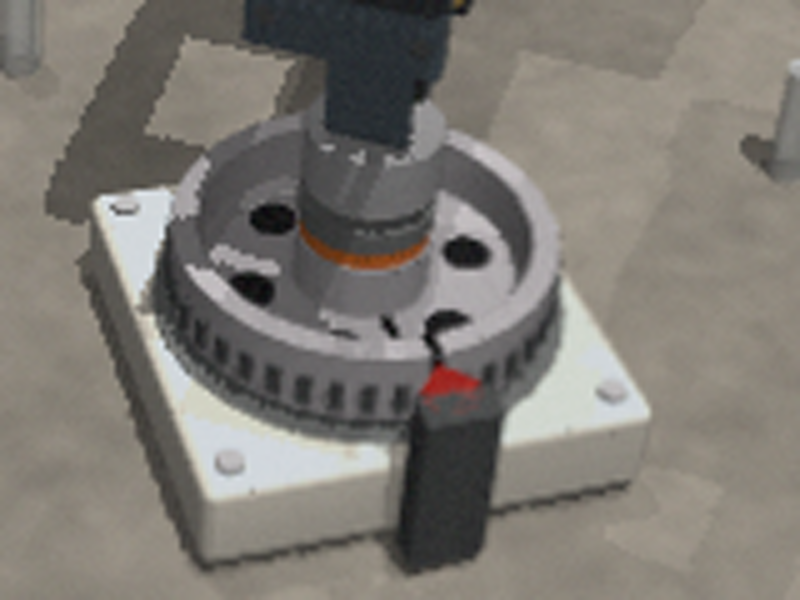

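```bash
python3 -m pendant '[{"xyz":[-0.001,0.0008,0.002],"roll":0,"jaw":1},{"xyz":[-0.001,0.0008,0.004],"roll":0,"jaw":1},{"xyz":[-0.001,0.0008,0.006],"roll":0,"jaw":1},{"xyz":[-0.001,0.0008,0.008],"roll":0,"jaw":1},{"xyz":[-0.001,0.0008,0.01],"roll":0,"jaw":1},{"xyz":[-0.001,0.0008,0.012],"roll":0,"jaw":1},{"xyz":[-0.001,0.0008,0.014],"roll":0,"jaw":1},{"xyz":[-0.001,0.0008,0.014],"roll":0,"jaw":1}]'; python3 -m pendant '[{"xyz":[0,0,0.001],"roll":0,"jaw":1},{"xyz":[0,0,0.002],"roll":0,"jaw":1},{"xyz":[0,0,0.003],"roll":0,"jaw":1},{"xyz":[0,0,0.003],"roll":0,"jaw":1},{"xyz":[0,0,0.003],"roll":0,"jaw":1},{"xyz":[0,0,0.003],"roll":0,"jaw":1},{"xyz":[0,0,0.003],"roll":0,"jaw":1},{"xyz":[0,0,0.003],"roll":0,"jaw":1}]'
```

```text
time_s: 15.65
ee_pos: [598.1, 136.3, 140.5]
ee_rot: [180.0, -0.1, 13.0]
force: [-2.1, -1.0, 4.9]
gripper_width: 29.7
time_s: 16.65
ee_pos: [598.1, 136.3, 137.7]
ee_rot: [180.0, -0.1, 13.0]
force: [-2.7, -1.1, 5.6]
gripper_width: 29.7
```

```bash
python3 -m pendant '[{"xyz":[0,0,0.001],"roll":0,"jaw":1},{"xyz":[0,0,0.0015],"roll":0,"jaw":1},{"xyz":[0,0,0.002],"roll":0,"jaw":1},{"xyz":[0,0,0.0025],"roll":0,"jaw":1},{"xyz":[0,0,0.0025],"roll":0,"jaw":1},{"xyz":[0,0,0.0025],"roll":0,"jaw":1},{"xyz":[0,0,0.0025],"roll":0,"jaw":1},{"xyz":[0,0,0.0025],"roll":0,"jaw":1}]'
```

```text
time_s: 17.65
ee_pos: [598.1, 136.3, 137.0]
ee_rot: [180.0, -0.1, 13.0]
force: [-5.0, -1.3, 13.5]
gripper_width: 29.5
```

```bash
python3 -m pendant '[{"xyz":[0,0,0.0005],"roll":0,"jaw":1},{"xyz":[0,0,0.001],"roll":0,"jaw":1},{"xyz":[0,0,0.0015],"roll":0,"jaw":1},{"xyz":[0,0,0.002],"roll":0,"jaw":1},{"xyz":[0,0,0.002],"roll":0,"jaw":1},{"xyz":[0,0,0.002],"roll":0,"jaw":1},{"xyz":[0,0,0.002],"roll":0,"jaw":1},{"xyz":[0,0,0.002],"roll":0,"jaw":1}]'
python3 - <<'E'
from h import *
snap('scene','sc7'); g=load('sc7')['im'][200:320,270:430]; cv2.imwrite('pics/c7.png',cv2.resize(g,None,fx=5,fy=5,interpolation=cv2.INTER_CUBIC))
E
```

```text
time_s: 18.65
ee_pos: [598.2, 136.3, 136.9]
ee_rot: [180.0, -0.2, 13.0]
force: [-6.8, -1.8, 22.7]
gripper_width: 29.6
```

View pics/c7.png

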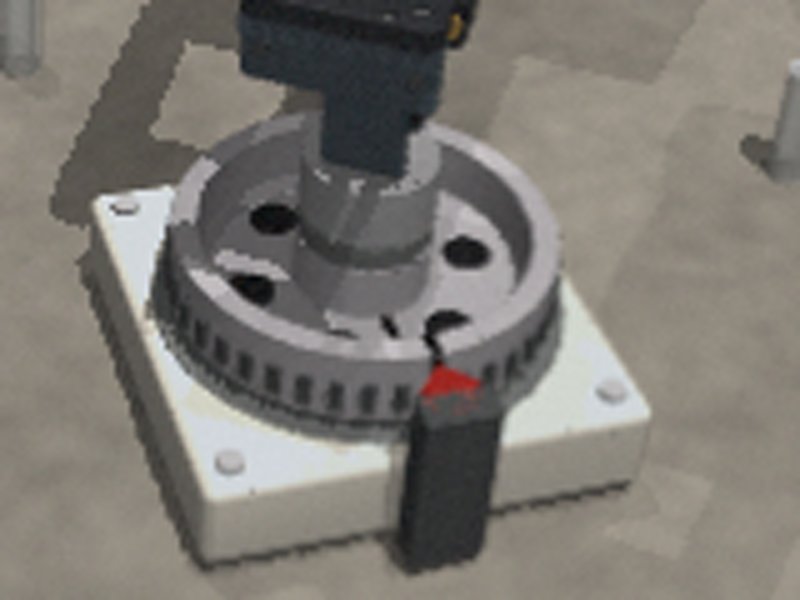

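The orange neck is gone, TCP stopped hard at 136.9 with about 26 N, and the mark is still at the pointer. Lift straight up.

```bash
python3 -m pendant '[{"xyz":[0,0,-0.003],"roll":0,"jaw":1},{"xyz":[0,0,-0.006],"roll":0,"jaw":1},{"xyz":[0,0,-0.01],"roll":0,"jaw":1},{"xyz":[0,0,-0.018],"roll":0,"jaw":1},{"xyz":[0,0,-0.03],"roll":0,"jaw":1},{"xyz":[0,0,-0.045],"roll":0,"jaw":1},{"xyz":[0,0,-0.06],"roll":0,"jaw":1},{"xyz":[0,0,-0.067],"roll":0,"jaw":1}]'
python3 - <<'E'
from h import *
print(go(437,-290,200,-32))
E
```

```text
time_s: 19.7
ee_pos: [598.7, 136.4, 200.3]
ee_rot: [180.0, -0.1, 13.0]
force: [0.0, -0.9, -3.0]
gripper_width: 29.4
(array([-2.533e-01,  3.792e-01, -3.000e-04]), 'roll', np.float64(44.97), 'tilt', array([-0.05, -0.14]))
```

```bash
python3 -m pendant '[{"xyz":[-0.012,0.018,0],"roll":3,"jaw":1},{"xyz":[-0.04,0.06,0],"roll":8,"jaw":1},{"xyz":[-0.072,0.108,0],"roll":14,"jaw":1},{"xyz":[-0.104,0.156,0],"roll":20,"jaw":1},{"xyz":[-0.136,0.204,0],"roll":26,"jaw":1},{"xyz":[-0.168,0.252,0],"roll":32,"jaw":1},{"xyz":[-0.2,0.3,0],"roll":38,"jaw":1},{"xyz":[-0.225,0.337,0],"roll":42,"jaw":1}]'
python3 -m pendant '[{"xyz":[0,0,0],"roll":0,"jaw":1},{"xyz":[0,0,0],"roll":0,"jaw":1},{"xyz":[0,0,0],"roll":0,"jaw":1},{"xyz":[0,0,0],"roll":0,"jaw":1},{"xyz":[0,0,0],"roll":0,"jaw":1},{"xyz":[0,0,0],"roll":0,"jaw":1},{"xyz":[0,0,0],"roll":0,"jaw":1},{"xyz":[0,0,0],"roll":0,"jaw":1}]'
python3 - <<'E'
from h import *
print(go(437,-290,60,-32))
E
```

```text
time_s: 20.7
ee_pos: [451.9, -244.9, 198.1]
ee_rot: [179.9, 0.1, -29.3]
force: [0.7, 0.6, -3.8]
gripper_width: 29.5
time_s: 21.7
ee_pos: [454.5, -242.6, 198.4]
ee_rot: [180.0, -0.0, -29.0]
force: [0.6, -0.1, -3.7]
gripper_width: 29.7
(array([0.0077, 0.0499, 0.1385]), 'roll', np.float64(2.97), 'tilt', array([ 0., -0.]))
```

```bash
python3 -m pendant '[{"xyz":[0.004,0.025,0.01],"roll":1.5,"jaw":1},{"xyz":[0.0077,0.05,0.03],"roll":3,"jaw":1},{"xyz":[0.0077,0.05,0.06],"roll":3,"jaw":1},{"xyz":[0.0077,0.05,0.095],"roll":3,"jaw":1},{"xyz":[0.0077,0.05,0.125],"roll":3,"jaw":1},{"xyz":[0.0077,0.05,0.145],"roll":3,"jaw":1},{"xyz":[0.0077,0.05,0.151],"roll":3,"jaw":1},{"xyz":[0.0077,0.05,0.152],"roll":3,"jaw":1}]'
python3 -m pendant '[{"xyz":[0,0,0.001],"roll":0,"jaw":1},{"xyz":[0,0,0.002],"roll":0,"jaw":1},{"xyz":[0,0,0.003],"roll":0,"jaw":1},{"xyz":[0,0,0.004],"roll":0,"jaw":1},{"xyz":[0,0,0.005],"roll":0,"jaw":1},{"xyz":[0,0,0.0055],"roll":0,"jaw":1},{"xyz":[0,0,0.0055],"roll":0,"jaw":1},{"xyz":[0,0,0.0055],"roll":0,"jaw":1}]'
```

```text
time_s: 22.7
ee_pos: [437.2, -290.3, 46.7]
ee_rot: [180.0, -0.0, -32.0]
force: [-0.1, -0.4, -3.3]
gripper_width: 29.3
time_s: 23.7
ee_pos: [436.9, -290.0, 41.1]
ee_rot: [180.0, -0.0, -32.0]
force: [-1.1, 0.8, -0.6]
gripper_width: 29.4
```

```bash
python3 -m pendant '[{"xyz":[0,0,0.0003],"roll":0,"jaw":1},{"xyz":[0,0,0.0003],"roll":0,"jaw":0.65},{"xyz":[0,0,0.0003],"roll":0,"jaw":0.6},{"xyz":[0,0,0.0003],"roll":0,"jaw":0.5},{"xyz":[0,0,0.0003],"roll":0,"jaw":0.4},{"xyz":[0,0,0.0003],"roll":0,"jaw":0.3},{"xyz":[0,0,0.0003],"roll":0,"jaw":0.3},{"xyz":[0,0,0.0003],"roll":0,"jaw":0.3}]'
python3 -m pendant '[{"xyz":[0,0,-0.005],"roll":0,"jaw":0.3},{"xyz":[0,0,-0.02],"roll":0,"jaw":0.3},{"xyz":[0,0,-0.05],"roll":0,"jaw":0.3},{"xyz":[0,0,-0.09],"roll":0,"jaw":0.3},{"xyz":[0,0,-0.13],"roll":0,"jaw":0.3},{"xyz":[0,0,-0.17],"roll":0,"jaw":0.3},{"xyz":[0.04,0.04,-0.19],"roll":0,"jaw":0.3},{"xyz":[0,0.1,-0.19],"roll":0,"jaw":0.3}]'
python3 - <<'E'
from h import *
snap('top','top9'); snap('scene','sc9')
print('handle',mean_c('top9',84,97,(437,-290),30),'foot',mean_c('top9',30,42,(437,-290),45))
print('cap',mean_c('top9',96,115,C,32))
a=load('top9')['im'][125:245,165:285]; b=load('top9')['im'][215:335,350:470]; s=load('sc9')['im']
c=np.zeros((600,800,3),np.uint8); c[:400,:400]=cv2.resize(a,(400,400),interpolation=cv2.INTER_CUBIC); c[:400,400:]=cv2.resize(b,(400,400),interpolation=cv2.INTER_CUBIC)
c[400:,:267]=cv2.resize(s,(267,200)); c[400:,267:534]=cv2.resize(s[200:320,280:440],(267,200)); c[400:,534:800]=cv2.resize(s[120:240,170:330],(266,200))
cv2.imwrite('pics/c9.png',c)
E
```

```text
time_s: 24.7
ee_pos: [436.9, -290.1, 40.7]
ee_rot: [180.0, -0.0, -32.0]
force: [0.7, 0.2, 0.3]
gripper_width: 63.9
time_s: 25.7
ee_pos: [396.0, -374.5, 233.3]
ee_rot: [179.9, -0.5, -31.9]
force: [-0.6, -1.0, 0.2]
gripper_width: 64.2
handle (array([ 436.8, -288.9,   90.2]), (437.2, -289.6, 15.0), 135) foot (array([ 437.4, -283.8,   35.7]), (436.6, -289.9, 30.2), 274)
cap (array([597.1, 134.2, 101.6]), (597.8, 134.5, 30.3), 506)
```

View pics/c9.png

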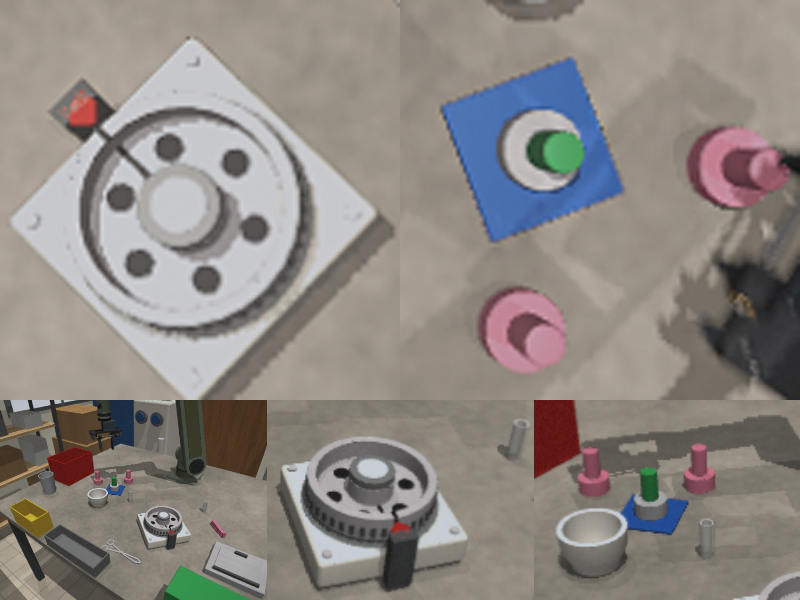

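Run:
```python
from h import *
q=lambda x,y,z:(165+(x+.5)/3.333-.5,125+(y+.5)/3.333-.5,z)
ang('top9',[q(102,132,92),q(120,149,64),q(147,175,64),q(95,126,90)],np.array([597.9,135]))
print(env.state()['force']); print(env.job_done())
```

```text
(195.25307530753076, 164.25397539753976) [651.7 194.9  92. ] ang 48.05 r 80.5
(200.65361536153614, 169.35448544854484) [645.2 187.9  64. ] ang 48.19 r 70.9
(208.75442544254426, 177.15526552655265) [626.1 166.7  64. ] ang 48.31 r 42.4
(193.15286528652865, 162.45379537953795) [656.5 200.8  90. ] ang 48.32 r 88.1
[-0.31192232  0.82472985  0.62393882]
the job is handed in; nothing more can be done
None
```

The job is done and handed in at about 26 s on the robot's clock, with no verdict reported. I turned the pulley about 37° clockwise by its rim and let go. I then pressed the cap home with the green-handled steel tool, with about 23 N measured at the wrist, and stood the tool back on its blue pad.

Last checks, from the final top and scene pictures:
- **Mark:** it sits at 48.1–48.3° against about 47.9–48.3° for the pointer. An earlier wrist reading put them about 0.5° apart. I took both as aligned within what the cameras can resolve.
- **Cap:** its top reads 101.6 mm against 102 mm when home, and the orange gap is closed. The press stopped hard at the expected height.
- **Tool:** it stands upright within 1 mm of the pad's centre.
- **Bystanders:** the mortar, sleeves, clamp and forceps, and the pink look-alikes, look unmoved by eye in the pictures; I did not measure them.
- **Disagreements:** the scene camera placed the cap about 2 mm from the wrist camera's position, within its stated calibration error. A sideways force of about 7 N built up during the press and was gone after the lift.

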